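Check a door frame for square with a slide rule

ROBOT

A 6-joint arm with a two-finger parallel gripper is mounted at the origin on the work surface. World frame = base frame: x ahead of the robot, y to its left, z up, the work surface at z = 0. Lengths are in mm, angles in rad, forces in N, time in s.
With the tool pointing down it reaches from about 300 to 775 mm from the base axis. Payload 14.6 kg.
Tool frame: the origin (TCP) lies midway between the tips of the shut fingers; the grasp point (between the pads) lies 19 mm behind it; x points along the fingers, z is the direction in which the jaws open and shut, and the axes are right-handed (so a half turn about x gives the same grasp; the last joint's range is limited). The gripper opens to 94 mm and grips with 3 to 60 N. Pads are 16 mm wide; open, the fingers measure 119 mm over their backs; the gripper's body (75 mm by 177 mm) begins 78 mm behind the grasp point.
Start: joints at [1.215, 0.3, 1.521, -0, 1.321, -0.067], TCP at [156.639, 527.213, 205.446] pointing down, gripper open.
Joint ranges: [-3.03, 3.03], [-0.79, 2.21], [0.23, 2.52], [-1.04, 4.18], [0, 3.07], [-2.55, 2.55]. Speed limits (rad/s): [2.22, 2.22, 2.57, 3.14, 3.14, 3.14].

INTERFACE

Orientations are given as [roll, pitch, yaw] about the fixed x, y, z axes, in that order (R = Rz(yaw) Ry(pitch) Rx(roll)).
In Python, from cell import * gives the robot as it stands.
- The arm moves only by the tool play_rows, never from a script. Its argument "motion" is one flat list of numbers, 7 for each row, row after row: the turn, a rotation vector about the tool's x, y, z in rad, then the shift along the tool's x, y, z in m, then the closure, from -1 (fully open) to 1 (shut), so that 0 is half open. In form: [rx, ry, rz, x, y, z, fingers, rx, ry, rz, x, y, z, fingers, ...]. A call has 1 to 20 rows; each row shifts and turns the pose as measured when the row begins, along the tool's axes as they then stand; what a row does not reach is not made up. A row lasts 1/10 s, in which the tool goes at most 50 mm and 8.59 degrees, less where a joint would pass 70% of its speed; a pose out of reach is approached as far as the arm can. A call with a gripper value outside its range is refused whole. The fingers move at their own pace and stop on an object; "newtons" is the grip in N (left out, the last holds). Time passes only in rows, so rows that do not move let the fingers close. It gives the time, the measured TCP pose, the force and the opening at its end, in the units of the state.
- read_state(): the state, without advancing time (a new reading comes with each control period).
- camera(name): name is "scene" or "top" or "wrist"; returns (picture, depth): 420x560x3 uint8, blue, green, red; 420x560 float32, mm along the optical axis (not along the pixel's ray), 0 where there is no reading.
- camera_params(name): a dict with "fx", "fy", "cx", "cy" (pixels), "T" (4x4, takes a point from camera to world coordinates). Camera axes: x right, y down, z forward; pixel columns grow to the right and rows downward; lengths in mm; the calibration is good to about 2 mm. A picture is of the moment at which its call begins: read the wrist's pose just before it. camera_params takes no time and is no camera call; for the wrist camera it gives the pose at the moment of the call.
- sign_off(): hands the job in, once; it reports no verdict.
Trained networks look in the newest picture that a camera, given by its name, has taken for a name from the list of things; names that differ only in an ending like _2 or _b are one class to them, and where a whole thing is asked for, a point or a joint stands for the part that bears it (a point fixed in the world has none). Each returns a list of dicts, best first, with "conf" (0 to 1); they miss things now and then, are a little off and sometimes report something else, mostly with a low value. They report only what shows in the picture. A call takes as long as a camera call.
- masks_of(camera, name): "region" (420x560 bool, what is visible of it).
- place_of(camera, name): "at" ([x, y, z] in mm, in the coordinates of the camera as it stood for that picture, good to about 4 mm: a listed point, or the origin of a listed thing).
The state is a dict: "clock": time; "joints": joint angles; "qd": joint speeds; "effort": joint torques, N m; "eef_pos": TCP position; "eef_rot": TCP orientation; "wrist_force": force on the tool from outside, world axes, zero at the start; "moment": the same for the moment, N m; "finger_gap": finger opening in mm.
Only numpy, scipy, OpenCV 4.12 (cv2) and the standard library are available. Lean on these libraries where they do the work, as an engineer would, in place of code of your own. Each camera call takes 0.05 s, during which the arm holds its last target.

TASK

Check the little wooden door frame on the bench for squareness: lay the slide rule (the one with the block in its middle, not the plain batten) flat across each of its two diagonals in turn, from outer corner to outer corner, letting it rest a moment on each. Set it down rather than dropping it, and leave it lying across the longer diagonal, where the clamp is to pull.

Things in the scene. Friction and masses are not known exactly. Their poses are not given: they have to be found in the camera images.
- rule: Loose slide rule, 400 mm long, about 0.22 kg, flat underside: wooden stock 24 wide, 12 thick; brass slide (locked) 14 wide, 9 thick at one end. In the middle a dark wooden block 50 long, 24 wide, its top 30 mm above the underside: grip it across the 24 mm; it balances there. Origin: mid length and width, on the underside. x lengthwise to the brass end (ends at +-200 mm), z up.
- frame: Open wooden door frame, racked: a rhombus of sides 220 mm long, 28 wide, 22 thick, lying flat, held fast by 12 mm high cleats inside it at the middle of each side. One diagonal is 35 to 40 mm longer than the other (about 330 and 292 mm); the rule is longer than both. Origin: where the diagonals cross, on the bench; x runs along two of the sides, z up.
- corner_1 (a point): An outer corner of the frame, on its top face (22 mm above the bench; the wood ends within 4 mm of the point). Corners 1, 2, 3, 4 go round the frame in order, so the diagonals are 1-3 and 2-4.
- corner_2 (a point): An outer corner of the frame, on its top face (22 mm above the bench; the wood ends within 4 mm of the point). Corners 1, 2, 3, 4 go round the frame in order, so the diagonals are 1-3 and 2-4.
- corner_3 (a point): An outer corner of the frame, on its top face (22 mm above the bench; the wood ends within 4 mm of the point). Corners 1, 2, 3, 4 go round the frame in order, so the diagonals are 1-3 and 2-4.
- corner_4 (a point): An outer corner of the frame, on its top face (22 mm above the bench; the wood ends within 4 mm of the point). Corners 1, 2, 3, 4 go round the frame in order, so the diagonals are 1-3 and 2-4.

How it is judged:
By the outcome, as a careful person would: the job done as asked, in the order asked, and still so for the second after the job is handed in, with the robot touching nothing.
It also fails if it takes over 48 s, if anything falls off the work surface, if the arm or the gripper's body presses on something with over 40 N, if the wrist force passes 120 N, or if a joint passes its speed limit or range.

## Working session

There is one attempt and no reset: what is moved stays moved. The work goes in short steps, Python scripts to look and compute and a tool call to move; the robot and the scene stay as the last step left them, time stands still between calls to the robot, and variables do not carry over. Pictures are saved under pics/ and viewed, and the job is handed in when it is done.

Besides the shell and the picture viewer there is one more tool, called as name(argument=value, ...) on one line, values as JSON. play_rows: Moves the arm, as the interface text tells. Its arguments: {"type":"object","properties":{"motion":{"type":"array","items":{"type":"number"}},"newtons":{"type":"number"}},"required":["motion"]}

```bash
mkdir -p pics; ls
cat > h.py <<'E'
from cell import *
import numpy as np, cv2
def w(cam_T,p): return (cam_T@np.r_[p,1])[:3]
E
python3 - <<'E'
from h import *
print(read_state())
for n in ["top","scene"]:
    im,d=camera(n); cv2.imwrite(f"pics/{n}0.png",im); P=camera_params(n); T=np.array(P["T"])
    np.savez(f"{n}0.npz",im=im,d=d,T=T,K=[P[k] for k in("fx","fy","cx","cy")])
    for k in ["rule","frame","corner_1"]:
        for r in place_of(n,k): print(n,k,round(r["conf"],2),w(T,r["at"]).round(1))
    print(T.round(2).tolist(),P["fx"],P["cx"],P["cy"])
E
```

```text
pics
{'clock': 0.0, 'joints': array([ 1.21538646e+00,  3.00472316e-01,  1.52160336e+00,  3.04690334e-06,
        1.32070432e+00, -6.65819608e-02]), 'qd': array([-0.000542  , -0.00031899,  0.00024065,  0.0003506 , -0.00195884,
       -0.00233124]), 'effort': array([-4.76944206e-04, -5.31806731e+01, -3.52735698e+01,  7.07880151e-02,
        2.44071818e-02, -8.89574630e-05]), 'eef_pos': array([156.55297281, 526.9631877 , 204.8762447 ]), 'eef_rot': array([ 3.07252512,  1.56960899, -1.92869252]), 'wrist_force': array([0.39034309, 1.04675092, 0.70279234]), 'moment': array([-0.01123949,  0.04286807, -0.02919557]), 'finger_gap': 94.47284209278872}
top rule 0.96 [ 475.5 -418.2    1.4]
top corner_1 0.9 [483.3 -11.3  20.9]
top corner_1 0.82 [701.3  16.2  20.6]
top corner_1 0.74 [647.6 227.7  24.4]
[[0.0, -0.98, 0.18, 379.86], [-1.0, -0.0, -0.01, -23.77], [0.01, -0.18, -0.98, 1071.87], [0.0, 0.0, 0.0, 1.0]] 413.37443765261946 278.2157310427473 210.29360434039134
scene rule 0.79 [ 473.7 -418.9    4.8]
scene rule 0.18 [703.3  15.6  23.6]
scene frame 0.78 [571.  101.7   1.3]
scene corner_1 0.85 [704.6  15.7  21.5]
scene corner_1 0.84 [431.6 201.7  22.4]
scene corner_1 0.82 [487.9 -12.6  21.2]
scene corner_1 0.72 [650.5 229.8  21.1]
[[0.81, 0.4, -0.43, 1163.46], [0.58, -0.57, 0.58, -840.57], [-0.01, -0.72, -0.69, 1038.48], [0.0, 0.0, 0.0, 1.0]] 545.0173466018583 275.28929332636375 213.8588115295308
```

View pics/top0.png

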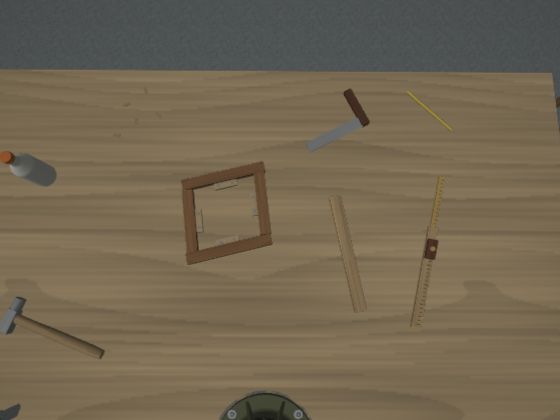

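View pics/scene0.png

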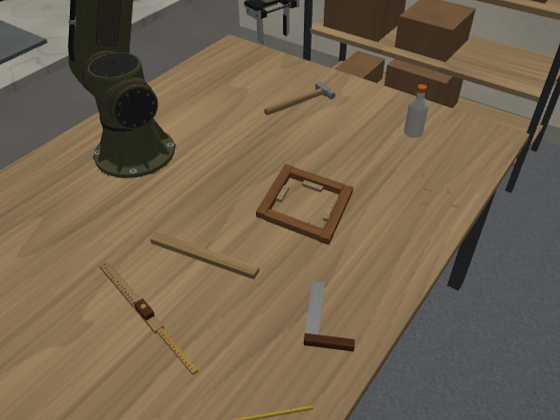

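Run:
```python
from h import *
for n in ["top","scene"]:
    z=np.load(f"{n}0.npz"); im=z["im"];d=z["d"];T=z["T"];fx,fy,cx,cy=z["K"]
    v,u=np.mgrid[:420,:560]
    P=np.stack([(u-cx)/fx*d,(v-cy)/fy*d,d],-1)@T[:3,:3].T+T[:3,3]
    for k in ["rule","frame"]:
        for r in masks_of(n,k)[:2]:
            m=r["region"]&(d>0); Q=P[m]
            print(n,k,round(r["conf"],2),m.sum(),"z pct",np.percentile(Q[:,2],[2,25,50,75,98]).round(1))
            # flat: intersect at plane height h
            h=12 if k=="rule" else 22
            ray=np.stack([(u-cx)/fx,(v-cy)/fy,np.ones_like(u)],-1)@T[:3,:3].T
            F=T[:3,3]+ray*((h-T[2,3])/ray[...,2])[...,None]
            X=F[r["region"]][:,:2].astype(np.float32)
            rc=cv2.minAreaRect(X); print(" rect",rc)
            if k=="frame":
                hull=cv2.convexHull(X); a,tri=None,None
                q=cv2.approxPolyN(hull,4) if hasattr(cv2,"approxPolyN") else None
                print(" quad",None if q is None else q.reshape(-1,2).round(1).tolist())
            else:
                c=X.mean(0); ww,V=np.linalg.eigh(np.cov((X-c).T)); a=V[:,1]; t=(X-c)@a
                mid=c+a*(t.max()+t.min())/2; print(" c",c,"mid",mid,"ang",np.degrees(np.arctan2(a[1],a[0])),"len",np.ptp(t))
            b=(~r["region"])
        print()
    m=(np.abs(P[...,2])<50)&(d>0); print(n,"bench z med",np.median(P[m][:,2]))
```

```text
top rule 0.71 1402 z pct [ 4.3 10.8 12.9 15.3 34.2]
 rect ((468.8155517578125, -418.55792236328125), (32.32971954345703, 397.4826965332031), 76.55554962158203)
 c [ 443.8196  -410.19022] mid [ 469.36813816 -416.22908164] ang 166.70116906298836 len 397.48592389486794

top frame 0.66 4104 z pct [ 1.6 19.5 22.3 24.  26.7]
 rect ((566.1564331054688, 104.83564758300781), (225.5332489013672, 244.70310974121094), 12.987980842590332)
 quad [[650.5999755859375, 228.8000030517578], [428.29998779296875, 200.6999969482422], [478.3999938964844, -16.600000381469727], [704.0999755859375, 9.199999809265137]]

top bench z med 1.479633876504181
scene rule 0.56 1328 z pct [ 5.9 10.7 13.1 15.9 34. ]
 rect ((475.3327941894531, -415.3625793457031), (29.807878494262695, 402.9500732421875), 76.95720672607422)
 c [ 465.65054 -414.65396] mid [ 474.99470605 -416.90733746] ang 166.4417994394927 len 402.94062531673

scene frame 0.71 2944 z pct [ 4.  15.8 22.  24.3 27.8]
 rect ((572.892578125, 100.16944885253906), (224.9129180908203, 260.4085388183594), 12.784496307373047)
 quad [[658.5999755859375, 230.8000030517578], [433.70001220703125, 203.6999969482422], [488.0, -25.5], [712.0, -4.5]]

scene bench z med 2.102048265125404
```

```bash
cat >> h.py <<'E'
from scipy.spatial.transform import Rotation as Ro
def pose():
    s=read_state(); return s, Ro.from_euler("xyz",s["eef_rot"]).as_matrix(), np.array(s["eef_pos"])
def need(target, ang):
    """target TCP mm; ang = wanted rule yaw deg (tool y along rule, mod 180)"""
    s,R,p=pose()
    ya=np.degrees(np.arctan2(R[1,1],R[0,1])); 
    best=[]
    for k in (0,180):
        # tool x down, tool y at angle ang+k, z = x cross y
        a=np.radians(ang+k); x=np.array([0,0,-1.]); y=np.array([np.cos(a),np.sin(a),0]); z=np.cross(x,y)
        Rt=np.stack([x,y,z],1); rv=Ro.from_matrix(R.T@Rt).as_rotvec()
        best.append((np.linalg.norm(rv),rv,Rt))
        print("opt",k,"rotvec",rv.round(4))
    best.sort(key=lambda b:b[0]); rv,Rt=best[0][1:]
    d=(np.array(target)-p)/1000
    print("t",s["clock"],"p",p.round(1),"tool y yaw",round(ya,2),"j",np.round(s["joints"],2),"F",np.round(s["wrist_force"],1),"gap",round(s["finger_gap"],1))
    print("shift in current tool axes",(R.T@d).round(4)," in target axes",(Rt.T@d).round(4))
E
python3 - <<'E'
from h import *
need([475,-418,205],-13.4)
print(pose()[1].round(3))
z=np.array(camera_params("wrist")["T"]); print(z.round(2).tolist(),camera_params("wrist")["fx"])
E
```

```text
opt 0 rotvec [ 3.0866e+00 -1.0000e-04 -0.0000e+00]
opt 180 rotvec [-0.055  0.    -0.   ]
t 0.6 p [156.6 527.2 205.5] tool y yaw 163.45 j [ 1.22  0.3   1.52  0.    1.32 -0.07] F [-0.5 -0.5  0.7] gap 94.1
shift in current tool axes [ 4.000e-04 -5.744e-01 -8.154e-01]  in target axes [ 5.000e-04 -5.287e-01 -8.457e-01]
[[-0.    -0.959  0.285]
 [ 0.     0.285  0.959]
 [-1.     0.     0.   ]]
[[0.28, 0.93, 0.23, 92.22], [0.96, -0.28, -0.07, 547.38], [-0.0, 0.24, -0.97, 384.77], [0.0, 0.0, 0.0, 1.0]] 377.5001540436503
```

play_rows(motion=[0,0,0,0,-0.032,-0.032,0,0,0,0,0,-0.032,-0.032,0,0,0,0,0,-0.032,-0.032,0,0,0,0,0,-0.032,-0.032,0,0,0,0,0,-0.032,-0.032,0,0,0,0,0,-0.032,-0.032,0,0,0,0,0,-0.032,-0.032,0,0,0,0,0,-0.032,-0.032,0,0,0,0,0,-0.032,-0.032,0,0,0,0,0,-0.032,-0.032,0,0,0,0,0,-0.032,-0.032,0,0,0,0,0,-0.032,-0.032,0], newtons=30)

```text
clock: 1.8
eef_pos: [422.0, 34.8, 206.4]
eef_rot: [-0.991, 1.565, 0.299]
wrist_force: [-0.0, 0.5, -0.0]
finger_gap: 47.0
```

play_rows(motion=[0,0,0,0,-0.019,-0.043,0,0,0,0,0,-0.019,-0.043,0,0,0,0,0,-0.019,-0.043,0,0,0,0,0,-0.019,-0.043,0,0,0,0,0,-0.019,-0.043,0,0,0,0,0,-0.019,-0.043,0,0,0,0,0,-0.019,-0.043,0,0,0,0,0,-0.019,-0.043,0,0,0,0,0,-0.019,-0.043,0,0,0,0,0,-0.019,-0.043,0])

```text
clock: 2.8
eef_pos: [485.4, -452.0, 207.3]
eef_rot: [-1.223, 1.561, 0.066]
wrist_force: [0.3, 0.2, -0.2]
finger_gap: 46.9
```

Run:
```python
from h import *
need([475,-418,205],-13.4)
```

```text
opt 0 rotvec [ 3.0935  0.014  -0.0047]
opt 180 rotvec [-0.0481  0.003   0.009 ]
t 2.8 p [ 485.4 -452.   207.3] tool y yaw 163.85 j [-0.81  0.55  1.16  0.01  1.42 -2.1 ] F [ 0.3  0.2 -0.2] gap 46.9
shift in current tool axes [0.0023 0.0195 0.0297]  in target axes [0.0023 0.018  0.0306]
```

play_rows(motion=[-0.048,0.003,0.009,0.002,0.02,0.03,0,0,0,0,0,0,0,0])

```text
clock: 3.0
eef_pos: [474.6, -423.8, 196.5]
eef_rot: [1.082, 1.561, 2.414]
wrist_force: [0.3, -0.1, 0.0]
finger_gap: 47.1
```

```bash
cat >> h.py <<'E'
def snap(n,tag):
    P=camera_params(n); T=np.array(P["T"]); im,d=camera(n); cv2.imwrite(f"pics/{tag}.png",im)
    K=[P[k] for k in("fx","fy","cx","cy")]; np.savez(tag+".npz",im=im,d=d,T=T,K=K)
    return im,d,T,K
def plane(u,v,h,T,K):
    fx,fy,cx,cy=K; u=np.asarray(u,float);v=np.asarray(v,float)
    ray=np.stack([(u-cx)/fx,(v-cy)/fy,np.ones_like(u)],-1)@T[:3,:3].T
    return T[:3,3]+ray*((h-T[2,3])/ray[...,2])[...,None]
E
python3 - <<'E'
from h import *
need([475,-418,205],-13.4)
im,d,T,K=snap("wrist","w1")
for r in place_of("wrist","rule"): print(r["conf"],w(T,r["at"]).round(1))
for r in masks_of("wrist","rule")[:1]:
    v,u=np.nonzero(r["region"]); X=plane(u,v,12,T,K)[:,:2]
    c=X.mean(0); ww,V=np.linalg.eigh(np.cov((X-c).T)); a=V[:,1]
    print(r["conf"],c,np.degrees(np.arctan2(a[1],a[0])),np.ptp((X-c)@a))
E
```

```text
opt 0 rotvec [ 3.1375 -0.0138 -0.0074]
opt 180 rotvec [-0.0041  0.0047 -0.0088]
t 3.0 p [ 474.6 -423.8  196.5] tool y yaw 166.37 j [-0.79  0.51  1.25 -0.    1.39 -2.12] F [ 0.3 -0.1  0. ] gap 47.1
shift in current tool axes [-0.0085  0.0011  0.0058]  in target axes [-0.0085  0.001   0.0057]
0.9 [ 473.8 -422.3   -1. ]
0.84 [ 436.33584849 -408.23040891] 166.77801229980255 367.52530648741197
```

View pics/w1.png

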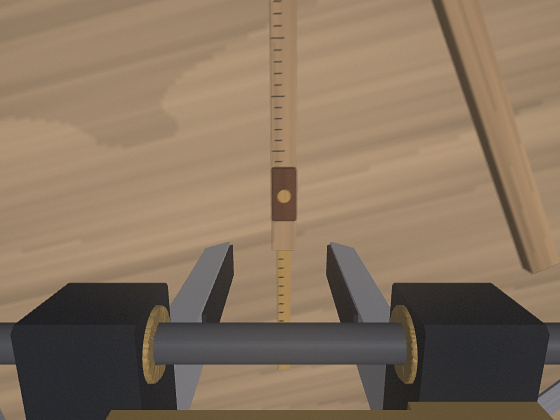

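```bash
python3 - <<'E'
from h import *
z=np.load("w1.npz"); T,K,im=z["T"],z["K"],z["im"]
hsv=im.astype(int); m=((im[...,2]<125)&(im[...,2]>60)&(im[...,0]<80)); m[:155]=0;m[235:]=0;m[:,:262]=0;m[:,306:]=0
n,l,st,ce=cv2.connectedComponentsWithStats(m.astype(np.uint8)); print(st[1:],ce[1:])
print(plane([272,296,272,297,284],[167,167,221,221,194],30,T,K).round(1))
# rule stock edges along rows, at z=12
print(plane([271,294.5,271,296],[20,20,150,150],12,T,K).round(1))
need([474,-421,205],-13.3)
E
python3 - <<'E'
import cv2
im=cv2.imread("pics/w1.png")[0:260,210:360]; cv2.imwrite("pics/w1z.png",cv2.resize(im,None,fx=2.3,fy=2.3,interpolation=cv2.INTER_CUBIC))
E
```

```text
[[ 275  161    7    1    7]
 [ 271  167   25   54 1175]] [[278.         161.        ]
 [283.16851064 193.03148936]]
[[ 446.1 -422.3   30. ]
 [ 451.3 -400.9   30. ]
 [ 495.7 -434.5   30. ]
 [ 501.3 -411.5   30. ]
 [ 473.1 -417.4   30. ]]
[[ 321.5 -392.7   12. ]
 [ 326.4 -372.5   12. ]
 [ 432.  -420.    12. ]
 [ 437.6 -396.9   12. ]]
opt 0 rotvec [ 3.1338e+00 -6.0000e-03 -2.4000e-03]
opt 180 rotvec [-0.0077  0.0015 -0.0038]
t 3.15 p [ 475.4 -425.6  199.5] tool y yaw 166.26 j [-0.79  0.51  1.25 -0.    1.39 -2.12] F [0.4 1.1 0. ] gap 46.9
shift in current tool axes [-0.0055  0.0025  0.0041]  in target axes [-0.0055  0.0024  0.0041]
```

View pics/w1z.png

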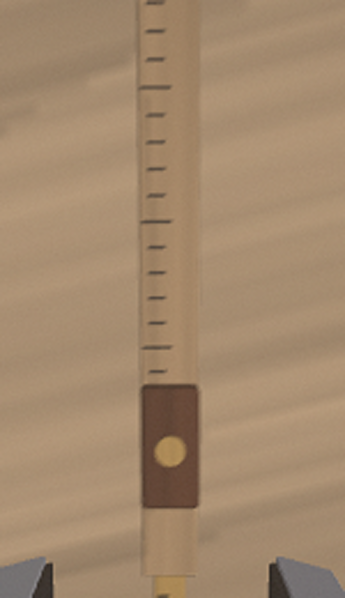

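Run:
```python
from h import *
need([473.6,-417.5,60],-13.2)
```

```text
opt 0 rotvec [ 3.1321e+00 -6.0000e-03 -2.4000e-03]
opt 180 rotvec [-0.0095  0.0015 -0.0038]
t 3.15 p [ 475.4 -425.6  199.5] tool y yaw 166.26 j [-0.79  0.51  1.25 -0.    1.39 -2.12] F [0.4 1.1 0. ] gap 46.9
shift in current tool axes [0.1395 0.0031 0.0072]  in target axes [0.1395 0.0036 0.0075]
```

play_rows(motion=[-0.005,0.001,-0.004,0.035,0.003,0.004,0,-0.004,0,0,0.035,0,0.003,0,0,0,0,0.035,0,0,0,0,0,0,0.035,0,0,0,0,0,0,0,0,0,0])

```text
clock: 3.65
eef_pos: [477.2, -419.6, 63.7]
eef_rot: [-2.07, 1.555, -0.73]
wrist_force: [-0.6, -0.1, 0.7]
finger_gap: 47.0
```

Run:
```python
from h import *
need([473.6,-417.5,5],-13.2)
```

```text
opt 0 rotvec [3.1412 0.0212 0.0116]
opt 180 rotvec [-0.0003 -0.0074  0.0135]
t 3.65 p [ 477.2 -419.6   63.7] tool y yaw 166.78 j [-0.78  0.62  1.41  0.    1.1  -2.12] F [-0.6 -0.1  0.7] gap 47.0
shift in current tool axes [0.0587 0.0048 0.0016]  in target axes [0.0587 0.004  0.0012]
```

play_rows(motion=[0,-0.007,0.013,0.025,0.004,0.001,0,0,0,0,0.025,0,0,0,0,0,0,0.006,0,0,0,0,0,0,0,0,0,0])

```text
clock: 4.05
eef_pos: [477.6, -421.0, 16.7]
eef_rot: [-2.116, 1.558, -0.776]
wrist_force: [0.3, 0.9, 0.2]
finger_gap: 47.3
```

Run:
```python
from h import *
need([473.6,-417.5,5],-13.2)
```

```text
opt 0 rotvec [3.1413 0.0171 0.0104]
opt 180 rotvec [-0.0002 -0.0066  0.0109]
t 4.05 p [ 477.6 -421.    16.7] tool y yaw 166.79 j [-0.78  0.68  1.42  0.    1.02 -2.12] F [0.3 0.9 0.2] gap 47.3
shift in current tool axes [0.0116 0.0048 0.0025]  in target axes [0.0117 0.0047 0.0025]
```

play_rows(motion=[0,-0.007,0.011,0.012,0.005,0.003,0,0,-0.007,0.01,0,0.002,0,0,0,0,0,0,0,0,0])

```text
clock: 4.35
eef_pos: [472.7, -417.6, 8.7]
eef_rot: [0.888, 1.562, 2.229]
wrist_force: [-0.2, 0.1, 0.1]
finger_gap: 47.1
```

Run:
```python
from h import *
need([473.6,-417.5,5],-13.2)
snap("wrist","w2")
```

```text
opt 0 rotvec [ 3.1414 -0.0104 -0.0084]
opt 180 rotvec [-0.0001  0.0054 -0.0066]
t 4.35 p [ 472.7 -417.6    8.7] tool y yaw 166.79 j [-0.78  0.69  1.42  0.    1.03 -2.12] F [-0.2  0.1  0.1] gap 47.1
shift in current tool axes [ 0.0037 -0.0008  0.0003]  in target axes [ 0.0037 -0.0008  0.0003]
```

View pics/w2.png

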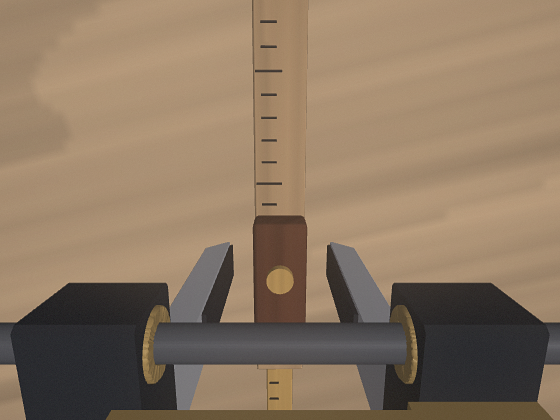

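play_rows(motion=[0,0.004,-0.005,0.003,0,0,0,0,0,0,0,0,0,0,0,0,0,0,0,0,1,0,0,0,0,0,0,1,0,0,0,0,0,0,1,0,0,0,0,0,0,1,0,0,0,0,0,0,1,0,0,0,0,0,0,1], newtons=35)

```text
clock: 5.2
eef_pos: [473.0, -417.8, 6.1]
eef_rot: [0.404, 1.57, 1.744]
wrist_force: [-0.3, -0.3, 1.3]
finger_gap: 23.5
```

Run:
```python
from h import *
need([473.6,-417.5,5],-13.2)
print(read_state()["effort"])
```

```text
opt 0 rotvec [ 3.1414e+00 -2.0000e-04 -6.0000e-04]
opt 180 rotvec [-0.0002  0.0004 -0.0002]
t 5.2 p [ 473.  -417.8    6.1] tool y yaw 166.79 j [-0.78  0.69  1.43  0.    1.02 -2.12] F [-0.3 -0.3  1.3] gap 23.5
shift in current tool axes [ 0.0011 -0.0005  0.0004]  in target axes [ 0.0011 -0.0005  0.0004]
[ 2.76810396e-02 -6.85242248e+01 -2.98824191e+01 -5.11753361e-02
  4.04700113e-02 -2.73748767e-02]
```

play_rows(motion=[0,0,0,-0.01,0,0,1,0,0,0,-0.02,0,0,1,0,0,0,-0.03,0,0,1,0,0,0,-0.04,0,0,1,0,0,0,-0.03,0,0,1,0,0,0,0,0,0,1])

```text
clock: 5.8
eef_pos: [472.1, -417.0, 141.9]
eef_rot: [0.965, 1.567, 2.306]
wrist_force: [0.9, 0.9, -2.2]
finger_gap: 23.7
```

Run:
```python
from h import *
need([620,100,350],-13.2)
```

```text
opt 0 rotvec [ 3.1415 -0.0052 -0.0036]
opt 180 rotvec [-0.0001  0.0023 -0.0033]
t 5.8 p [ 472.1 -417.   141.9] tool y yaw 166.79 j [-0.78  0.53  1.34  0.    1.27 -2.12] F [ 0.9  0.9 -2.2] gap 23.7
shift in current tool axes [-0.207  -0.0252  0.5376]  in target axes [-0.2081 -0.0259  0.5371]
```

play_rows(motion=[0,0,0,-0.01,0,0.02,1,0,0,0,-0.016,-0.002,0.04,1,0,0,0,-0.016,-0.002,0.04,1,0,0,0,-0.016,-0.002,0.04,1,0,0,0,-0.016,-0.002,0.04,1,0,0,0,-0.016,-0.002,0.04,1,0,0,0,-0.016,-0.002,0.04,1,0,0,0,-0.016,-0.002,0.04,1,0,0,0,-0.016,-0.002,0.04,1,0,0,0,-0.016,-0.002,0.04,1,0,0,0,-0.016,-0.002,0.04,1,0,0,0,-0.016,-0.002,0.04,1,0,0,0,-0.016,-0.002,0.04,1,0,0,0,-0.008,-0.002,0.02,1,0,0,0,0,0,0.005,1,0,0,0,0,0,0,1,0,0,0,0,0,0,1])

```text
clock: 7.5
eef_pos: [619.9, 107.5, 341.2]
eef_rot: [1.455, 1.541, 2.793]
wrist_force: [-0.3, -0.2, -3.2]
finger_gap: 23.8
```

Run:
```python
from h import *
need([570,105,100],55.7)
im,d,T,K=snap("wrist","w3")
for r in place_of("wrist","corner_1"): print(r["conf"],w(T,r["at"]).round(1))
for r in place_of("wrist","frame"): print(r["conf"],w(T,r["at"]).round(1))
```

```text
opt 0 rotvec [ 1.9364 -0.0259 -0.0227]
opt 180 rotvec [-1.2049  0.0205 -0.0235]
t 7.5 p [619.9 107.5 341.2] tool y yaw 166.66 j [ 0.11  0.45  1.01  0.01  1.71 -1.23] F [-0.3 -0.2 -3.2] gap 23.8
shift in current tool axes [ 0.2424  0.0409 -0.0148]  in target axes [0.2412 0.0302 0.0398]
0.94 [651.2 227.9  25.3]
0.93 [707.3  12.6  21.5]
0.74 [435.  198.8  21. ]
0.68 [490.  -14.3  24.1]
```

View pics/w3.png

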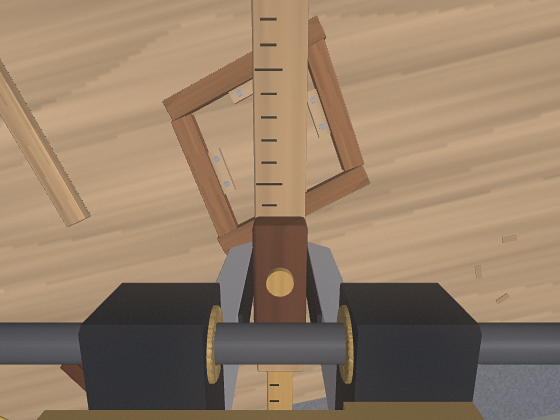

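```bash
cat > fit.py <<'E'
from h import *
from scipy.optimize import least_squares
def rh(p):
    c=p[:2];th,half1,half2=p[2:]
    a=np.array([np.cos(th),np.sin(th)]);b=np.array([-a[1],a[0]])
    # A,B,C,D ; long dir from A to C
    return np.array([c-a*half1, c-b*half2, c+a*half1, c+b*half2])
def fit(obs):
    def f(p):
        r=rh(p); e=[]
        for i,q in obs: e+=list(r[i]-q[:2])
        s=np.hypot(p[3],p[4]); return np.r_[e,(s-220)*10]
    s=least_squares(f,[570,105,np.radians(-34.7),165,146],loss="soft_l1",f_scale=4)
    return s.x
E
python3 - <<'E'
from fit import *
im,d,T,K=snap("wrist","w4"); s,R,p=pose(); print(p,s["eef_rot"],s["clock"])
ref=np.array([[433,202],[486,-12],[704,14],[650,229]])
obs=[]
for r in place_of("wrist","corner_1"):
    q=w(T,r["at"]); i=np.argmin(np.linalg.norm(ref-q[:2],axis=1)); print(i,r["conf"],q.round(1)); 
px=plane([319,162,370],[16,102,182],22,*[np.load("w3.npz")[k] for k in("T","K")]); print(px.round(1))
O=[(1,[483.3,-11.3]),(2,[701.3,16.2]),(3,[647.6,227.7]),(2,[704.6,15.7]),(0,[431.6,201.7]),(1,[487.9,-12.6]),(3,[650.5,229.8]),(3,[651.2,227.9]),(2,[707.3,12.6]),(0,[435,198.8]),(1,[490,-14.3])]
x=fit(O); print(x, np.degrees(x[2])); print(rh(x).round(1), 2*x[3:])
E
```

```text
[619.96643465 107.33663185 342.10735883] [1.43190276 1.54255067 2.76906462] 7.7
3 0.94 [653.1 226.   22.9]
1 0.89 [489.9 -13.2  22.1]
0 0.67 [433.6 200.7  20.4]
2 0.65 [703.7  13.   24.6]
[[435.2 202.7  22. ]
 [488.1 -13.2  22. ]
 [650.1 226.3  22. ]]
[568.61173995 107.72948686  -0.59644044 164.75407783 145.760285  ] -34.173520086657625
[[432.3 200.3]
 [486.7 -12.9]
 [704.9  15.2]
 [650.5 228.3]] [329.50815566 291.52057   ]
```

View pics/w4.png

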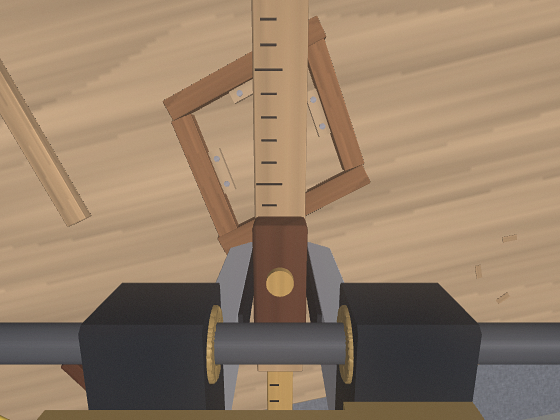

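play_rows(motion=[-0.13,0.01,-0.01,0.02,0,0,1,-0.13,0.01,-0.01,0.02,0,0,1,-0.13,0,0,0.02,0,0,1,-0.13,0,0,0.02,0,0,1,-0.13,0,0,0.02,0,0,1,-0.13,0,0,0.02,0,0,1,-0.13,0,0,0.02,0,0,1,-0.13,0,0,0.02,0,0,1,-0.1,0,0,0.01,0,0,1,-0.05,0,0,0,0,0,1,0,0,0,0,0,0,1])

```text
clock: 8.85
eef_pos: [617.8, 100.5, 167.2]
eef_rot: [1.83, 1.558, -1.883]
wrist_force: [0.3, -0.6, -2.2]
finger_gap: 23.3
```

Run:
```python
from h import *
need([569.8,107,80],55.7)
```

```text
opt 0 rotvec [-3.114   0.0192 -0.0054]
opt 180 rotvec [ 0.0275 -0.0035 -0.0123]
t 8.85 p [617.8 100.5 167.2] tool y yaw -122.73 j [ 0.11  0.5   1.33 -0.01  1.32 -2.46] F [ 0.3 -0.6 -2.2] gap 23.3
shift in current tool axes [0.0873 0.0194 0.0442]  in target axes [0.0872 0.0217 0.0434]
```

play_rows(motion=[0.01,-0.002,-0.006,0.015,0.004,0.008,1,0.01,-0.002,-0.006,0.015,0.004,0.009,1,0.007,0,0,0.015,0.004,0.009,1,0,0,0,0.015,0.004,0.009,1,0,0,0,0.01,0.003,0.006,1,0,0,0,0,0,0,1,0,0,0,0,0,0,1])

```text
clock: 9.55
eef_pos: [573.2, 105.7, 97.9]
eef_rot: [-2.339, 1.565, 0.189]
wrist_force: [0.4, -0.3, -3.3]
finger_gap: 23.7
```

Run:
```python
from h import *
need([569.8,107,50],55.7)
```

```text
opt 0 rotvec [3.1274 0.0062 0.006 ]
opt 180 rotvec [-0.0142 -0.0039  0.0039]
t 9.55 p [573.2 105.7  97.9] tool y yaw -125.11 j [ 0.12  0.48  1.54  0.    1.12 -2.41] F [ 0.4 -0.3 -3.3] gap 23.7
shift in current tool axes [0.0479 0.0011 0.0037]  in target axes [0.0479 0.0009 0.0036]
```

play_rows(motion=[-0.007,-0.002,0.002,0.02,0.001,0.003,1,-0.007,-0.001,0.001,0.016,0,0.001,1,0,0,0,0.01,0,0,1,0,0,0,0,0,0,1,0,0,0,0,0,0,1])

```text
clock: 10.05
eef_pos: [572.7, 107.1, 53.1]
eef_rot: [-2.419, 1.564, 0.122]
wrist_force: [0.6, -0.1, -1.8]
finger_gap: 23.7
```

Run:
```python
from h import *
need([569.8,107,32],55.7)
for n in ["wrist","top","scene"]: snap(n,n+"5")
```

```text
opt 0 rotvec [3.1401 0.007  0.008 ]
opt 180 rotvec [-0.0015 -0.0051  0.0045]
t 10.05 p [572.7 107.1  53.1] tool y yaw -124.38 j [ 0.12  0.53  1.57  0.    1.03 -2.42] F [ 0.6 -0.1 -1.8] gap 23.7
shift in current tool axes [0.0211 0.0018 0.0025]  in target axes [0.0211 0.0017 0.0024]
```

View pics/wrist5.png

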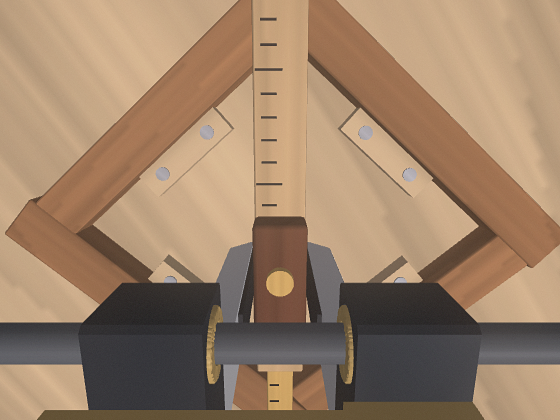

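View pics/scene5.png

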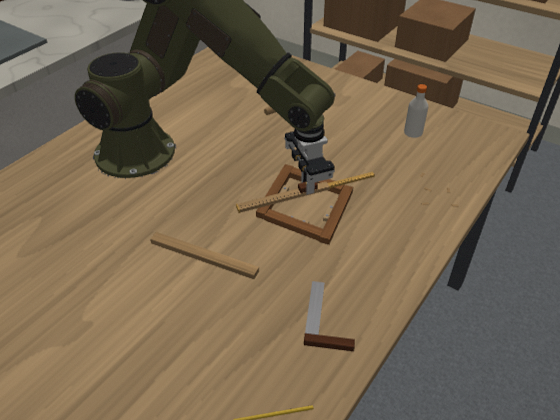

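Run:
```python
from h import *
s,R,p=pose(); T=np.array(camera_params("wrist")["T"]); print(p.round(1),s["clock"])
z=np.load("wrist5.npz"); T,K=z["T"],z["K"]
L=plane([6,40,557,533],[233,198,250,267],22,T,K); print(L.round(1))
# where sides cross B region: outer edges of the two top sides
q=plane([40,245,310,557],[198,3,0,220],22,T,K)[:,:2]
print(q.round(1))
def inter(a,b,c,d):
    M=np.stack([b-a,-(d-c)],1); t=np.linalg.solve(M,c-a); return a+t[0]*(b-a)
print("B est",inter(*q))
need([569.8,107,32],55.7)
```

```text
[572.7 107.1  53.4] 10.2
[[702.9  14.2  22. ]
 [672.   10.   22. ]
 [442.5 204.   22. ]
 [458.7 205.8  22. ]]
[[672.   10. ]
 [517.   -5.8]
 [489.2  11.6]
 [434.9 187.2]]
B est [495.22232848  -7.99026747]
opt 0 rotvec [3.1402 0.0075 0.0085]
opt 180 rotvec [-0.0014 -0.0054  0.0048]
t 10.2 p [572.7 107.1  53.4] tool y yaw -124.38 j [ 0.12  0.53  1.57  0.    1.03 -2.42] F [ 0.3  0.6 -2.4] gap 23.9
shift in current tool axes [0.0214 0.0019 0.0025]  in target axes [0.0214 0.0017 0.0023]
```

Run:
```python
import cv2
im=cv2.imread("pics/top5.png")[140:290,150:310]; cv2.imwrite("pics/top5z.png",cv2.resize(im,None,fx=4,fy=4,interpolation=cv2.INTER_CUBIC))
```

```text
(no output)
```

View pics/top5z.png

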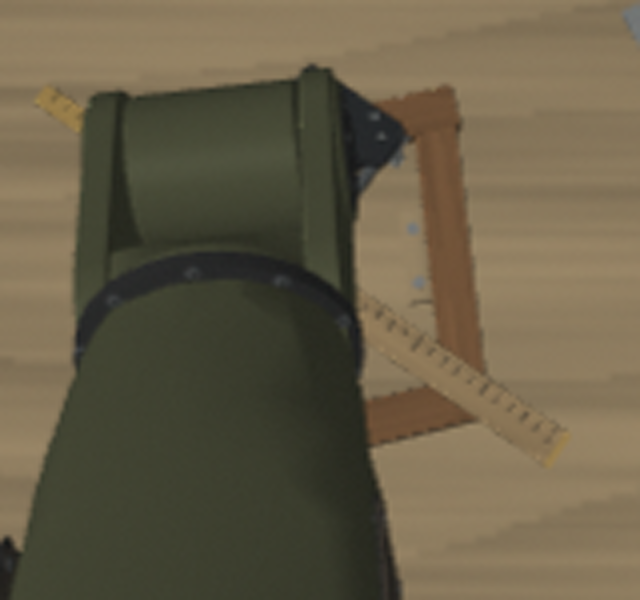

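```bash
cat > edges.py <<'E'
from fit import *
import sys
def run(f,c0=(569.8,107,-0.6)):
    z=np.load(f); im,T,K=z["im"],z["T"],z["K"]
    lab=cv2.cvtColor(im,cv2.COLOR_BGR2LAB).astype(float)
    R=rh([c0[0],c0[1],c0[2],164.8,145.8])
    Rm=T[:3,:3];t=T[:3,3];lines=[]
    def proj(X):
        q=(np.c_[X,np.full(len(X),22.)]-t)@Rm; return q[:,0]/q[:,2]*K[0]+K[2],q[:,1]/q[:,2]*K[1]+K[3],q[:,2]
    for i in range(4):
        a,b=R[i],R[(i+1)%4]; e=(b-a)/np.linalg.norm(b-a); n=np.array([e[1],-e[0]])
        if n@((a+b)/2-np.array(c0[:2]))<0:n=-n
        pts=[]
        for s in np.arange(12,209,2.):
            o=np.arange(-16,16.1,.25); X=a+e*s+o[:,None]*n
            u,v,d=proj(X)
            if u.min()<3 or u.max()>556 or v.min()<3 or v.max()>416: continue
            L=cv2.remap(lab.astype(np.float32),u.astype(np.float32)[None],v.astype(np.float32)[None],cv2.INTER_LINEAR)[0]
            # step: mean inside - outside in window 4mm
            k=16; best=(0,0)
            for j in range(k,len(o)-k):
                g=np.linalg.norm(L[j-k:j].mean(0)-L[j:j+k].mean(0)); g=g if L[j-k:j,0].mean()<L[j:j+k,0].mean() else 0
                if g>best[0]:best=(g,o[j])
            if best[0]>25: pts.append((s,best[1]))
        pts=np.array(pts)
        if len(pts)<10: print(f,i,"few",len(pts)); lines.append(None); continue
        p=np.polyfit(pts[:,0]-110,pts[:,1],1)
        for _ in range(5):
            r=pts[:,1]-np.polyval(p,pts[:,0]-110); k=np.abs(r)<max(1.2,np.median(np.abs(r))*2); p=np.polyfit(pts[k,0]-110,pts[k,1],1)
        print(f,"side",i,"n",len(pts),k.sum(),"off %.2f slope %.4f rms %.2f"%(p[1],p[0],r[k].std()))
        P0=a+e*110+n*p[1]; D=e+n*p[0]; lines.append((P0,D))
    C=[]
    for i in range(4):
        l1,l2=lines[i-1],lines[i]
        if l1 is None or l2 is None: C.append(None);continue
        s=np.linalg.solve(np.stack([l1[1],-l2[1]],1),l2[0]-l1[0]); C.append(l1[0]+s[0]*l1[1])
    for i,c in enumerate(C): print(" ","ABCD"[i],None if c is None else c.round(1))
    return C
if __name__=="__main__":
    for f in sys.argv[1:]: run(f)
E
python3 edges.py w3.npz w4.npz wrist5.npz top0.npz scene0.npz; python3 -c "
import numpy as np;print(np.load('wrist5.npz')['K'])"
```

```text
w3.npz side 0 n 76 63 off 1.12 slope 0.0030 rms 0.30
w3.npz side 1 n 99 83 off 0.50 slope 0.0032 rms 0.33
w3.npz side 2 n 52 44 off -1.77 slope 0.0151 rms 0.48
w3.npz side 3 n 93 78 off -0.55 slope 0.0038 rms 0.28
  A [433.  199.8]
  B [486.1 -13.7]
  C [702.6  12.7]
  D [652.2 226.4]
w4.npz side 0 n 76 63 off 1.06 slope 0.0021 rms 0.31
w4.npz side 1 n 99 83 off 0.53 slope 0.0037 rms 0.38
w4.npz side 2 n 56 39 off -1.98 slope 0.0162 rms 0.40
w4.npz side 3 n 97 81 off -0.40 slope 0.0012 rms 0.37
  A [433.  199.7]
  B [486.2 -13.6]
  C [702.3  12.6]
  D [652.  226.8]
wrist5.npz side 0 n 68 68 off 1.07 slope 0.0019 rms 0.12
wrist5.npz side 1 n 73 67 off -0.01 slope 0.0057 rms 0.16
wrist5.npz side 2 n 35 28 off -1.44 slope 0.0016 rms 0.12
wrist5.npz side 3 n 35 22 off -1.22 slope 0.0051 rms 0.13
  A [433.1 199.3]
  B [486.  -12.9]
  C [704.3  13.1]
  D [651.3 225.4]
top0.npz side 0 n 99 99 off 6.08 slope 0.0026 rms 0.20
top0.npz side 1 n 59 51 off 1.04 slope 0.0043 rms 0.57
top0.npz side 2 n 17 16 off -3.59 slope -0.0033 rms 0.44
top0.npz side 3 n 42 36 off 0.15 slope 0.0215 rms 0.58
  A [427.4 201.9]
  B [481.2 -14.7]
  C [703.   12.1]
  D [648.7 224.8]
scene0.npz side 0 n 91 91 off 2.07 slope 0.0034 rms 0.30
scene0.npz 1 few 8
scene0.npz side 2 n 99 98 off 2.87 slope 0.0024 rms 0.26
scene0.npz 3 few 6
  A None
  B None
  C None
  D None
[377.50015404 377.50015404 279.50218479 212.57128435]
```

play_rows(motion=[0.001,-0.005,0.005,0.008,0.002,0.003,1,0,-0.001,0.001,0.005,0,0.001,1,0,0,0,0,0,0,1])

```text
clock: 10.5
eef_pos: [568.4, 107.8, 40.2]
eef_rot: [1.532, 1.57, -2.211]
wrist_force: [-0.8, 0.5, -2.6]
finger_gap: 23.8
```

Run:
```python
from h import *
need([568.7,106.2,28],55.4)
```

```text
opt 0 rotvec [-3.139e+00  1.200e-03  0.000e+00]
opt 180 rotvec [ 0.0026  0.     -0.0007]
t 10.5 p [568.4 107.8  40.2] tool y yaw -124.45 j [ 0.12  0.55  1.59 -0.    1.01 -2.42] F [-0.8  0.5 -2.6] gap 23.8
shift in current tool axes [ 0.0122  0.0011 -0.0012]  in target axes [ 0.0122  0.0011 -0.0012]
```

play_rows(motion=[0.002,0,0,0.004,0.001,-0.001,1,0,0,0,0.003,0,0,1,0,0,0,0.002,0,0,1,0,0,0,0.001,0,0,1,0,0,0,0,0,0,1])

```text
clock: 11.0
eef_pos: [568.7, 106.3, 29.2]
eef_rot: [1.414, 1.57, -2.331]
wrist_force: [-0.5, -0.4, -2.2]
finger_gap: 23.8
```

Run:
```python
from h import *
need([568.7,106.2,28],55.4)
```

```text
opt 0 rotvec [-3.1411e+00  1.3000e-03  2.0000e-04]
opt 180 rotvec [ 0.0005  0.0001 -0.0008]
t 11.0 p [568.7 106.3  29.2] tool y yaw -124.57 j [ 0.12  0.56  1.59 -0.    0.99 -2.42] F [-0.5 -0.4 -2.2] gap 23.8
shift in current tool axes [ 0.0012  0.     -0.0001]  in target axes [ 0.0012  0.     -0.0001]
```

Nearly down; last millimetre until the weight comes off.

play_rows(motion=[0,0,0,0.001,0,0,1,0,0,0,0,0,0,1,0,0,0,0,0,0,1])

```text
clock: 11.3
eef_pos: [568.8, 106.3, 28.3]
eef_rot: [1.994, 1.57, -1.751]
wrist_force: [-1.0, 0.1, -2.0]
finger_gap: 23.7
```

play_rows(motion=[0,0,0,0.001,0,0,1,0,0,0,0,0,0,1])

```text
clock: 11.5
eef_pos: [569.1, 106.4, 28.4]
eef_rot: [3.023, 1.57, -0.722]
wrist_force: [0.3, -0.2, -3.2]
finger_gap: 23.6
```

play_rows(motion=[0,0,0,0.002,0,0,1,0,0,0,0,0,0,1])

```text
clock: 11.7
eef_pos: [569.4, 106.5, 28.6]
eef_rot: [-2.728, 1.569, -0.19]
wrist_force: [0.1, -0.3, -1.9]
finger_gap: 23.5
```

play_rows(motion=[0,0,0,0.002,0,0,1,0,0,0,0.001,0,0,1])

```text
clock: 11.9
eef_pos: [569.8, 106.5, 28.1]
eef_rot: [-2.634, 1.568, -0.096]
wrist_force: [-8.6, -2.2, 11.6]
finger_gap: 23.6
```

Run:
```python
from h import *
need([568.7,106.2,28],55.4)
s=read_state();print(s["moment"],s["wrist_force"])
snap("wrist","w6")
```

```text
opt 0 rotvec [-3.141e+00 -1.900e-03 -3.500e-03]
opt 180 rotvec [ 0.0006 -0.0022  0.0012]
t 11.9 p [569.8 106.5  28.1] tool y yaw -124.56 j [ 0.12  0.56  1.59 -0.    0.98 -2.42] F [-8.6 -2.2 11.6] gap 23.6
shift in current tool axes [0.0001 0.0009 0.0007]  in target axes [0.0001 0.0009 0.0007]
[-0.23746613  1.70506167 -0.01014824] [-8.61982577 -2.20023927 11.58922068]
```

View pics/w6.png

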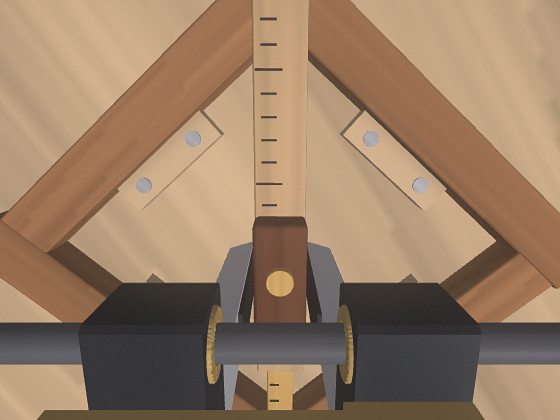

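play_rows(motion=[0,0,0,0,0,0,1])

```text
clock: 12.05
eef_pos: [569.8, 106.5, 28.3]
eef_rot: [-2.641, 1.568, -0.103]
wrist_force: [0.1, -0.3, -1.8]
finger_gap: 24.1
```

play_rows(motion=[0,0,0,0,0,0,0,0,0,0,0,0,0,0,0,0,0,0,0,0,0,0,0,0,0,0,0,0,0,0,0,0,0,0,0])

```text
clock: 12.55
eef_pos: [570.1, 106.5, 27.7]
eef_rot: [-2.59, 1.567, -0.051]
wrist_force: [0.4, 1.4, 0.6]
finger_gap: 47.1
```

```bash
python3 - <<'E'
from h import *
need([568.7,106.2,28],55.4)
snap("wrist","w7"); snap("scene","s7")
E
python3 edges.py w7.npz
```

```text
opt 0 rotvec [-3.141e+00 -2.800e-03 -4.500e-03]
opt 180 rotvec [ 0.0006 -0.0029  0.0018]
t 12.55 p [570.1 106.5  27.7] tool y yaw -124.56 j [ 0.12  0.57  1.59 -0.    0.98 -2.42] F [0.4 1.4 0.6] gap 47.1
shift in current tool axes [-0.0003  0.0011  0.001 ]  in target axes [-0.0003  0.0011  0.001 ]
w7.npz side 0 n 52 52 off 1.01 slope 0.0019 rms 0.12
w7.npz side 1 n 54 54 off -0.11 slope 0.0029 rms 0.10
w7.npz side 2 n 14 9 off -6.09 slope -0.0626 rms 0.56
w7.npz side 3 n 19 15 off -8.51 slope 0.1057 rms 2.12
  A [432.2 203.1]
  B [486.2 -13.1]
  C [706.7  13.8]
  D [645.  207.2]
```

View pics/w7.png

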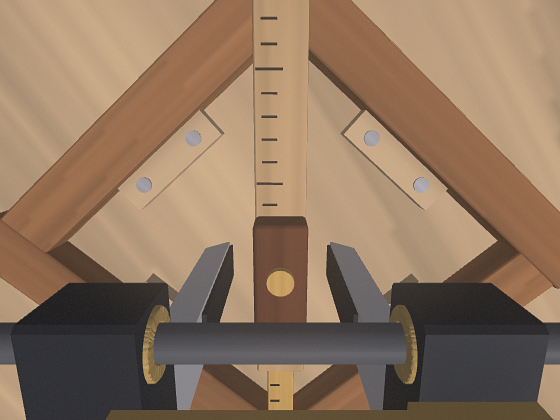

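View pics/s7.png

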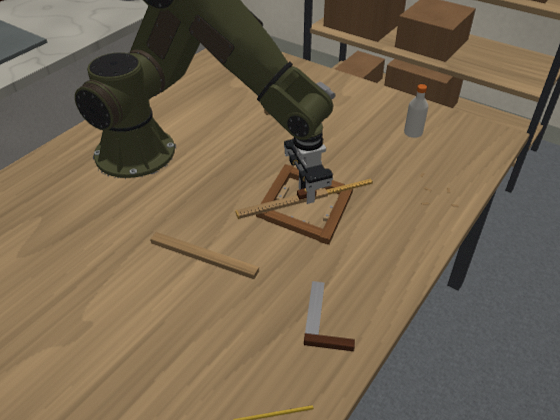

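play_rows(motion=[0,0,0,0,0,0,0,0,0,0,0,0,0,0,0,0,0,0,0,0,0,0,0,0,0,0,0,0,0,0,0,0,0,0,0,0,0,0,0,0,0,0,0,0,0,0,0,0,0,0,0,0,0,0,0,0,0,0,0,0,0,0,0,0,0,0,0,0,0,0])

```text
clock: 13.65
eef_pos: [570.1, 106.5, 27.8]
eef_rot: [-2.581, 1.567, -0.043]
wrist_force: [-0.5, 0.1, -0.3]
finger_gap: 46.8
```

Run:
```python
from h import *
need([570,106.4,28],55.4)
```

```text
opt 0 rotvec [-3.141e+00 -2.800e-03 -4.500e-03]
opt 180 rotvec [ 0.0006 -0.0029  0.0018]
t 13.65 p [570.1 106.5  27.8] tool y yaw -124.57 j [ 0.12  0.57  1.59 -0.    0.98 -2.42] F [-0.5  0.1 -0.3] gap 46.8
shift in current tool axes [-0.0002  0.0002  0.    ]  in target axes [-0.0002  0.0002  0.    ]
```

Regrip, lift.

play_rows(motion=[0,0,0,0,0,0,1,0,0,0,0,0,0,1,0,0,0,0,0,0,1,0,0,0,0,0,0,1,0,0,0,0,0,0,1,0,0,0,0,0,0,1,0,0,0,-0.005,0,0,1,0,0,0,-0.01,0,0,1,0,0,0,-0.015,0,0,1,0,0,0,-0.015,0,0,1,0,0,0,-0.01,0,0,1,0,0,0,0,0,0,1])

```text
clock: 14.85
eef_pos: [569.5, 106.5, 86.8]
eef_rot: [-2.667, 1.568, -0.129]
wrist_force: [0.4, 0.3, -1.9]
finger_gap: 23.5
```

Run:
```python
from h import *
need([568.7,106.2,90],-34.55)
```

```text
opt 0 rotvec [-1.571e+00 -2.600e-03 -8.000e-04]
opt 180 rotvec [ 1.5706e+00 -8.0000e-04  2.6000e-03]
t 14.85 p [569.5 106.5  86.8] tool y yaw -124.56 j [ 0.12  0.48  1.56 -0.    1.1  -2.42] F [ 0.4  0.3 -1.9] gap 23.5
shift in current tool axes [-0.0033  0.0007  0.0004]  in target axes [-0.0032  0.0004 -0.0007]
```

play_rows(motion=[0.06,0,0,0,0,0,1,0.13,0,0,0,0,0,1,0.13,0,0,0,0,0,1,0.13,0,0,0,0,0,1,0.13,0,0,0,0,0,1,0.13,0,0,0,0,0,1,0.13,0,0,0,0,0,1,0.13,0,0,0,0,0,1,0.13,0,0,0,0,0,1,0.13,0,0,0,0,0,1,0.13,0,0,0,0,0,1,0.1,0,0,0,0,0,1,0.05,0,0,0,0,0,1,0,0,0,0,0,0,1,0,0,0,0,0,0,1])

```text
clock: 16.35
eef_pos: [565.8, 106.0, 79.9]
eef_rot: [2.377, 1.563, -2.94]
wrist_force: [-0.5, -0.7, -1.8]
finger_gap: 23.7
```

Run:
```python
from h import *
need([568.7,106.2,50],-34.55)
```

```text
opt 0 rotvec [ 3.1404 -0.0086  0.009 ]
opt 180 rotvec [-0.0012 -0.0057 -0.0055]
t 16.35 p [565.8 106.   79.9] tool y yaw 145.38 j [ 0.12  0.49  1.57 -0.    1.09 -0.84] F [-0.5 -0.7 -1.8] gap 23.7
shift in current tool axes [ 0.0299 -0.0025  0.002 ]  in target axes [ 0.0299 -0.0023  0.0018]
```

play_rows(motion=[-0.001,-0.005,-0.005,0.012,-0.002,0.002,1,0,0,0,0.01,0,0,1,0,0,0,0.006,0,0,1,0,0,0,0,0,0,1])

```text
clock: 16.75
eef_pos: [568.1, 106.4, 48.3]
eef_rot: [2.408, 1.569, -2.904]
wrist_force: [-0.7, 0.6, -2.0]
finger_gap: 23.6
```

```bash
python3 - <<'E'
from h import *
need([568.7,106.2,28],-34.55)
snap("wrist","w8");need([568.7,106.2,28],-34.55)
E
python3 edges.py w8.npz
```

```text
opt 0 rotvec [-3.1383e+00  1.9000e-03 -2.2000e-03]
opt 180 rotvec [ 0.0033 -0.0014 -0.0012]
t 16.75 p [568.1 106.4  48.3] tool y yaw 145.64 j [ 0.12  0.53  1.58 -0.    1.03 -0.85] F [-0.7  0.6 -2. ] gap 23.6
shift in current tool axes [ 0.0203 -0.0007  0.0002]  in target axes [ 0.0203 -0.0007  0.0002]
opt 0 rotvec [-3.1383e+00  1.3000e-03 -1.6000e-03]
opt 180 rotvec [ 0.0033 -0.001  -0.0008]
t 16.8 p [568.2 106.5  48.8] tool y yaw 145.64 j [ 0.12  0.53  1.58 -0.    1.03 -0.85] F [-0.7 -0.4 -2.7] gap 23.8
shift in current tool axes [ 0.0208 -0.0005  0.0001]  in target axes [ 0.0208 -0.0005  0.    ]
w8.npz side 0 n 71 71 off 0.95 slope 0.0020 rms 0.13
w8.npz side 1 n 25 23 off 7.84 slope 0.1165 rms 0.89
w8.npz side 2 n 29 23 off 1.93 slope -0.0385 rms 0.54
w8.npz side 3 n 71 65 off -0.42 slope 0.0041 rms 0.28
  A [433. 200.]
  B [485.   -8.4]
  C [718.2  -6.5]
  D [650.1 226.2]
```

View pics/w8.png

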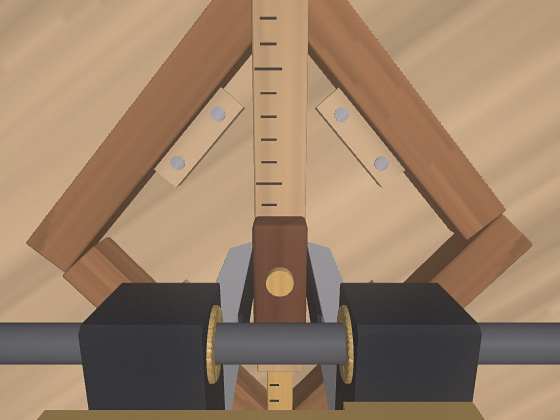

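play_rows(motion=[0.003,-0.001,-0.001,0.008,-0.001,0,1,0,0,0,0.005,0,0,1,0,0,0,0.003,0,0,1,0,0,0,0.001,0,0,1,0,0,0,0,0,0,1])

```text
clock: 17.3
eef_pos: [569.4, 105.9, 30.7]
eef_rot: [-0.96, 1.57, 0.008]
wrist_force: [-0.3, -0.2, -2.1]
finger_gap: 23.9
```

Run:
```python
from h import *
need([568.7,106.2,28],-34.55)
```

```text
opt 0 rotvec [-3.1413e+00 -1.2000e-03  8.0000e-04]
opt 180 rotvec [0.0002 0.0005 0.0008]
t 17.3 p [569.4 105.9  30.7] tool y yaw 145.46 j [ 0.12  0.56  1.59 -0.    0.99 -0.85] F [-0.3 -0.2 -2.1] gap 23.9
shift in current tool axes [ 0.0027  0.0008 -0.0001]  in target axes [ 0.0027  0.0008 -0.0001]
```

play_rows(motion=[0,0,0,0.0015,0.001,0,1,0,0,0,0.001,0,0,1,0,0,0,0,0,0,1])

```text
clock: 17.6
eef_pos: [568.8, 106.5, 28.4]
eef_rot: [-0.901, 1.569, 0.067]
wrist_force: [0.4, 0.6, -2.2]
finger_gap: 23.5
```

Run:
```python
from h import *
need([568.7,106.2,28],-34.55)
```

```text
opt 0 rotvec [-3.1414e+00 -2.1000e-03  1.7000e-03]
opt 180 rotvec [0.0002 0.0011 0.0013]
t 17.6 p [568.8 106.5  28.4] tool y yaw 145.46 j [ 0.12  0.56  1.59 -0.    0.98 -0.85] F [ 0.4  0.6 -2.2] gap 23.5
shift in current tool axes [ 0.0004 -0.0001 -0.0003]  in target axes [ 0.0004 -0.0001 -0.0003]
```

play_rows(motion=[0,0,0,0.002,0,0,1])

```text
clock: 17.7
eef_pos: [569.1, 106.6, 27.6]
eef_rot: [-0.914, 1.568, 0.054]
wrist_force: [-15.2, -1.6, 32.4]
finger_gap: 23.5
```

Contact. Relax, then release.

play_rows(motion=[0,0,0,0,0,0,1,0,0,0,0,0,0,1])

```text
clock: 17.9
eef_pos: [569.4, 106.7, 28.4]
eef_rot: [-0.899, 1.567, 0.069]
wrist_force: [-0.6, 0.7, -2.0]
finger_gap: 23.7
```

play_rows(motion=[0,0,0,0,0,0,0,0,0,0,0,0,0,0,0,0,0,0,0,0,0,0,0,0,0,0,0,0,0,0,0,0,0,0,0])

```text
clock: 18.4
eef_pos: [569.9, 106.7, 28.6]
eef_rot: [-0.885, 1.566, 0.083]
wrist_force: [0.0, 0.9, 0.3]
finger_gap: 47.0
```

Run:
```python
from h import *
need([568.7,106.2,28],-34.55)
snap("wrist","w9")
```

```text
opt 0 rotvec [-3.1411 -0.0057  0.0047]
opt 180 rotvec [0.0004 0.003  0.0037]
t 18.4 p [569.9 106.7  28.6] tool y yaw 145.48 j [ 0.12  0.56  1.59 -0.    0.98 -0.85] F [0.  0.9 0.3] gap 47.0
shift in current tool axes [ 0.0006  0.0007 -0.0011]  in target axes [ 0.0006  0.0007 -0.0011]
```

View pics/w9.png

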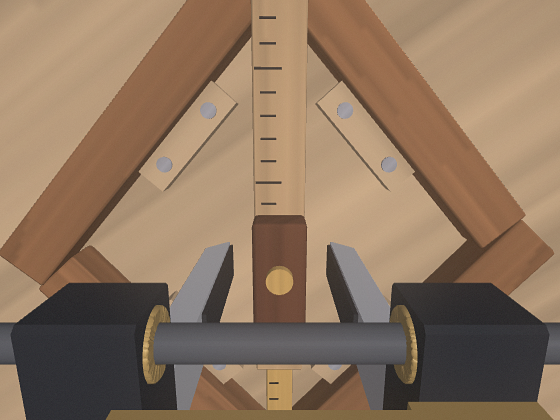

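play_rows(motion=[0,0,0,-0.01,0,0,0,0,0,0,-0.02,0,0,0,0,0,0,-0.03,0,0,0,0,0,0,-0.04,0,0,0,0,0,0,-0.04,0,0,0,0,0,0,-0.04,0,0,0,0,0,0,-0.02,0,0,0,0,0,0,0,0,0,0])

```text
clock: 19.25
eef_pos: [567.9, 106.5, 241.3]
eef_rot: [-0.877, 1.565, 0.091]
wrist_force: [1.2, 1.5, -0.4]
finger_gap: 46.8
```

```bash
python3 - <<'E'
from h import *
need([420,-250,230],-34.55)
snap("wrist","w10")
E
python3 edges.py w10.npz
```

```text
opt 0 rotvec [-3.1411 -0.0072  0.006 ]
opt 180 rotvec [0.0004 0.0038 0.0046]
t 19.25 p [567.9 106.5 241.3] tool y yaw 145.47 j [ 0.12  0.33  1.39 -0.    1.41 -0.85] F [ 1.2  1.5 -0.4] gap 46.8
shift in current tool axes [ 0.0102 -0.0802 -0.3775]  in target axes [ 0.0113 -0.0804 -0.3775]
w10.npz side 0 n 97 95 off 1.28 slope 0.0016 rms 0.14
w10.npz side 1 n 85 60 off -0.05 slope 0.0030 rms 0.26
w10.npz side 2 n 81 69 off -1.16 slope 0.0023 rms 0.14
w10.npz side 3 n 90 78 off -0.27 slope 0.0030 rms 0.31
  A [432.7 200. ]
  B [485.9 -13.1]
  C [704.5  13.5]
  D [651.4 226.6]
```

View pics/w10.png

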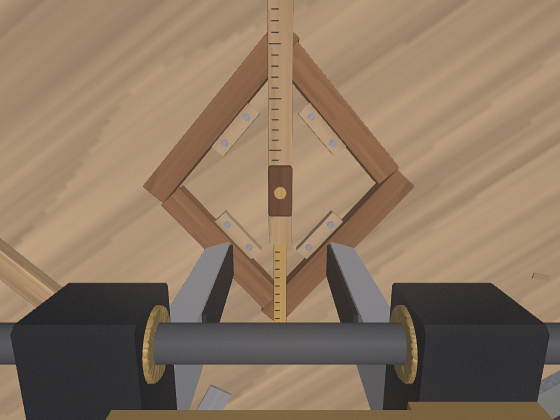

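```bash
python3 - <<'E'
from h import *
z=np.load("w10.npz"); im,T,K=z["im"].astype(float),z["T"],z["K"]
A,C=np.array([432.7,200.]),np.array([704.5,13.5]); e=(C-A)/np.linalg.norm(C-A); n=np.array([-e[1],e[0]])
for v in (15,50,70,100,130,150):
    g=np.abs(np.diff(cv2.GaussianBlur(im,(3,3),0)[v],axis=0)).sum(1)
    l=262+np.argmax(g[262:275]);r=286+np.argmax(g[286:300])
    P=plane([l+.5,r+.5],[v,v],34,T,K)[:,:2]; print(v,l,r,((P-A)@e).round(1),((P-A)@n).round(1),"mid",((P-A)@n).mean().round(2))
P=plane([268.5,292.5,268.5,292.5,280.5,279.7,274,286],[166,166,216,216,191,300,300,300],52,T,K)[:,:2]; print(((P-A)@e).round(1),((P-A)@n).round(1))
P=plane([274,286],[300,300],31,T,K)[:,:2]; print(((P-A)@e).round(1),((P-A)@n).round(1))
E
python3 - <<'E'
import cv2
im=cv2.imread("pics/w10.png"); import numpy as np
a=cv2.resize(im[0:100,220:340],None,fx=5,fy=5,interpolation=cv2.INTER_CUBIC); b=cv2.resize(im[230:330,220:340],None,fx=5,fy=5,interpolation=cv2.INTER_CUBIC)
cv2.imwrite("pics/z10a.png",a);cv2.imwrite("pics/z10b.png",b)
E
```

```text
15 266 293 [1.2 1.2] [-10.9  14.3] mid 1.7
50 267 292 [31.6 31.6] [-10.2  13.6] mid 1.7
70 267 291 [49.6 49.6] [-10.4  12.8] mid 1.22
100 267 291 [77.3 77.3] [-10.6  13. ] mid 1.21
130 271 291 [106.1 106.1] [-6.8 13.2] mid 3.19
150 267 291 [125.9 125.9] [-11.   13.3] mid 1.19
[139.9 140.  190.3 190.3 164.7 282.7 282.7 282.8] [ -9.6  13.8 -10.   14.2   2.1   1.3  -4.8   8. ]
[293.4 293.4] [-5.1  8.5]
```

View pics/z10a.png

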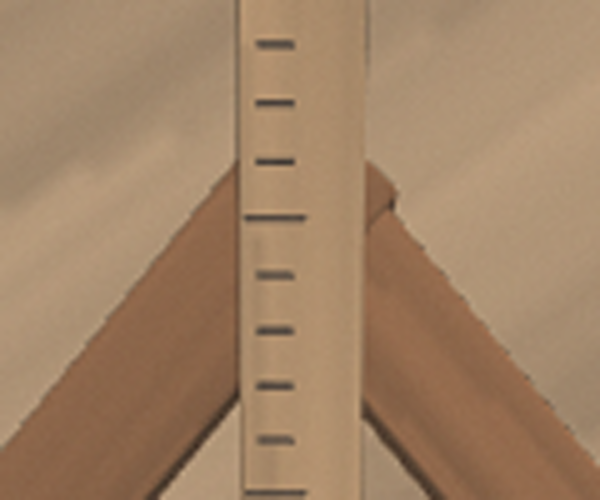

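View pics/z10b.png

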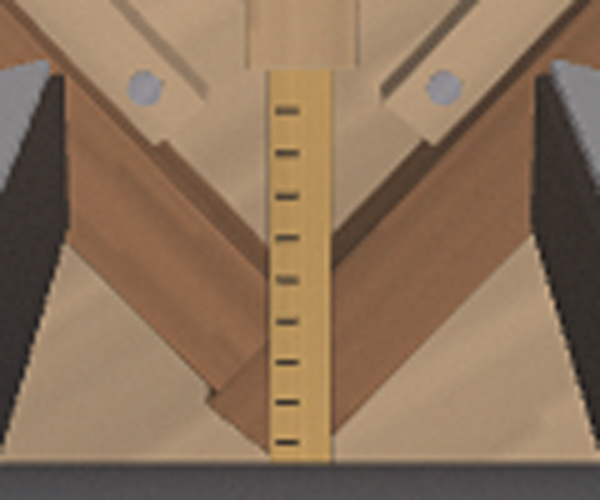

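play_rows(motion=[0,0,0,0,-0.005,-0.02,0,0,0,0,0,-0.01,-0.04,0,0,0,0,0,-0.01,-0.04,0,0,0,0,0,-0.01,-0.04,0,0,0,0,0,-0.01,-0.04,0,0,0,0,0,-0.01,-0.04,0,0,0,0,0,-0.01,-0.04,0,0,0,0,0,-0.005,-0.02,0,0,0,0,0,0,0,0,0,0,0,0,0,0,0])

```text
clock: 20.3
eef_pos: [457.1, -171.6, 225.1]
eef_rot: [1.845, 1.554, 2.815]
wrist_force: [0.2, 0.6, 0.7]
finger_gap: 46.8
```

Run:
```python
from h import *
for n in("top","scene"):
    im,d,T,K=snap(n,n+"11")
    for r in place_of(n,"rule"): print(n,r["conf"],w(T,r["at"]).round(1))
a=cv2.imread("pics/top11.png")[140:290,150:310];b=cv2.imread("pics/scene11.png")[140:260,230:400]
cv2.imwrite("pics/c11.png",np.hstack([cv2.resize(a,(400,375)),cv2.resize(b,(400,375))]))
```

```text
top 0.62 [569.8 106.4  23.9]
scene 0.62 [569.7 102.5   2.3]
scene 0.55 [567.9 102.5  23.3]
scene 0.4 [704.   17.4  24. ]
scene 0.27 [429.5 201.   22.6]
```

View pics/c11.png

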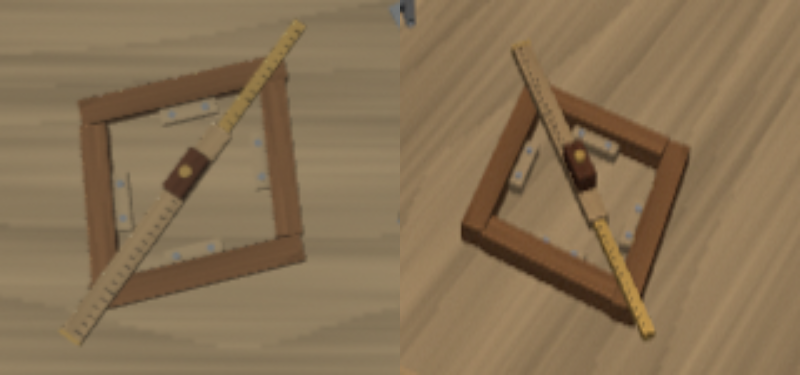

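The rule lies flat across the long diagonal and passes over both of its corners. The arm is clear, so I am handing in.

```bash
python3 -c "
from cell import *
print(sign_off())"
```

```text
the job is handed in; nothing more can be done
None
```

The slide rule now lies flat across the frame's longer diagonal (about 330 mm), with the arm clear of everything. I handed the job in at about 20.5 s of the 48 s allowed.

- **Shorter diagonal (about 291 mm) first:** I lowered the rule until it touched, opened the gripper and let it rest untouched for about 1.5 s. By the arm's pose it lay about 1 mm off the line between the corners.
- **Longer diagonal second:** I gripped it again in place, lifted it, turned it 90°, and set it down and released it the same way.
- **Last checks:** The wrist picture put the rule about 1.5 mm to one side of the corner-to-corner line and centred along it to within 1 mm. It reaches past both corners. The top camera placed its underside about 24 mm above the bench, against 22 mm expected.
- **What disagreed:**
  - The first top-view edge fit put one side of the frame about 5 mm from where the wrist views did. I used the wrist views, which agreed with each other to about 1–2 mm.
  - The scene camera's top report put the rule at bench height (2 mm). Its second report (23 mm) and both pictures show it on the frame.
- **Contact force:** The second touch-down peaked at about 32 N up (about 36 N in all) at the wrist, pressing through the held rule. I relaxed it before letting go.

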